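Fold back the sugar tray's flap

ROBOT

A 6-joint arm with a two-finger parallel gripper is mounted at the origin on the work surface. World frame = base frame: x ahead of the robot, y to its left, z up, the work surface at z = 0. Lengths are in m, angles in degrees, forces in N, time in s.
With the tool pointing down it reaches from about 0.325 to 0.775 m from the base axis. Payload 5.5 kg.
Tool frame: the origin (TCP) lies at the centre of the arm's flange, where the gripper is bolted on; the fingertips stand 182 mm ahead of it and the grasp point (between the pads) lies 163 mm ahead of it; z points along the fingers, y is the direction in which the jaws open and shut (so a half turn about z gives the same grasp; the last joint's range is limited). The gripper opens to 88 mm and grips with 3 to 60 N. Pads are 20 mm wide; open, the fingers measure 115 mm over their backs; the gripper's body (75 mm by 178 mm) begins 61 mm behind the grasp point.
Start: joints at [-79.681, 5.22, 70.514, -0, 104.267, -3.249], TCP at [0.141, -0.583, 0.405] pointing down, gripper open.
Joint ranges: [-164.24, 164.24], [-49.07, 125.15], [9.68, 141.18], [-86.29, 266.29], [3.28, 154.24], [-151.56, 151.56]. Speed limits (degrees/s): [147.25, 147.25, 172.46, 180, 180, 180].

INTERFACE

Orientations are given as [roll, pitch, yaw] about the fixed x, y, z axes, in that order (R = Rz(yaw) Ry(pitch) Rx(roll)).
In Python, from station import r gives the robot as it stands. The module is installed in compiled form; this text tells all that it offers. Calls block until the motion is done:
- r.reach(position, orientation): joint-space move of the TCP to a pose.
- r.servo_line(position, rotation=None, speed=0.15): straight line of the TCP; rotation=None keeps the orientation; speed is the mean speed in m/s.
- r.move_joints(angles): joint-space move.
- r.let_go() and r.grab(squeeze=None): open the fingers fully, or close them until they stop; squeeze is the grip in N (None keeps the last).
- r.wait(seconds).
- r.inverse_kinematics(position, orientation): joint angles nearest the present ones, or None.
- r.sense(): the state.
- r.snapshot(name): name is "scene" or "top" or "wrist"; returns a dict with "frame" (384x512x3 uint8, red, green, blue), "fx", "fy", "cx", "cy" (pixels), "R" (3x3) and "t" (3): a world point X has camera coordinates R X + t. Camera axes: x right, y down, z forward; pixel columns grow to the right and rows downward; lengths in m; the calibration is good to about 2 mm. The wrist camera is an equidistant fisheye: a pixel r from the principal point sees the ray r / f radians off the axis. A picture is of the moment at which its call begins. There is no depth.
A pose or a line that the arm cannot do raises r.IKError and nothing moves.
- r.hand_in(): hands the job in, once; it reports no verdict.
The state is a dict: "clock": time; "joints": joint angles; "joint_vel": joint speeds; "joint_torque": joint torques, N m; "tcp_pos": TCP position; "orientation": TCP orientation; "contact_force": force on the tool from outside, world axes, zero at the start; "torque": the same for the moment, N m; "opening": finger opening in m.
Only numpy, scipy, OpenCV 4.12 (cv2) and the standard library are available. Lean on these libraries where they do the work, as an engineer would, in place of code of your own. Each camera call takes 0.05 s, during which the arm holds its last target.

TASK

Open the aluminium sugar tray for the guest: first push the espresso cup, standing up on the table, out of the space behind the tray where the flap will come down, without picking it up or tipping it. Then, with a fingertip under the turned-up tab at the flap's front, swing the flap up and over past upright so that it falls right back on its hinge and hangs open by its own weight, without hitting the cup. Do not grip or lift anything, leave everything else on the table where it stands, and take your hand away.

Things in the scene. Friction and masses are not known exactly. Their poses are not given: they have to be found in the camera images.
- tray: Small deep aluminium tray of sugar cubes, fixed to the table: 100 mm long (its x), 90 mm wide (its y), 70 mm high, covered by a flat aluminium flap. Origin: centre of its underside. x points from front (tab) to back (hinge; away from the robot, give or take the yaw), z up. The cup is clear of the flap when its axis is over 85 mm to either side of the tray's centre line, or over 222 mm behind its centre.
- flap_hinge (a point): middle of the flap's hinge line at the tray's back short edge, 53 mm behind the tray's centre and 71 mm above the table; the hinge line runs along the tray's y. Its axes are the tray's.
- flap_tab (a point): Middle of the top edge (a 6 mm round rim) of the flap's finger tab; moves with the flap. The tab, 56 mm wide, 30 mm long, 3 mm thick, is bent up 50 degrees from the flap's front edge; that bend lies 110 mm from the hinge, 7 mm ahead of the tray's front wall. With the flap shut this point is 129 mm ahead of the hinge, 96 mm above the table, with free space in front and below.
- flap (a joint): Angle of the flap in rad: 0 shut and level, 1.57 upright, 3.14 level behind the tray, 3.48 its stop, slanting down behind the tray, tab tip just over the table. The flap is 92 mm wide, about 120 g; the hinge is free with light damping (0.02 N m s/rad): the flap falls shut before upright and falls open within 2 s once past it.
- cup_center (a point): White ceramic espresso cup, loose, about 170 g, close behind the tray: 68 mm across at its widest (24 mm up), 64 mm at the rim, 54 mm at the foot, 58 mm high. The point is on the cup's axis, 29 mm above the table. Its one handle points along this point's x, roughly away from the tray, and reaches 53 mm from the axis.
- ashtray: green glass ashtray, open bowl 104 mm across, 34 mm high; loose, to be left alone. Origin: centre of its underside.
- sugar_tin: round stainless tin with a screw-top lid, 76 mm across, 89 mm high; loose, to be left alone. Origin: centre of its underside.
- pick_pot: small wooden toothpick pot, 48 mm across, 62 mm high; loose, to be left alone. Origin: centre of its underside.

How it is judged:
By the outcome, as a careful person would: the job done as asked, in the order asked, and still so for the second after the job is handed in, with the robot touching nothing.
It also fails if it takes over 61 s, if anything falls off the work surface, if the arm or the gripper's body presses on something with over 40 N, if the wrist force passes 120 N, or if a joint passes its speed limit or range.

## Working session

There is one attempt and no reset: what is moved stays moved. The work goes in short steps, each a Python script; the robot and the scene stay as the last script left them, time stands still between calls to the robot, and variables do not carry over. Pictures are saved under pics/ and viewed, and the job is handed in when it is done.

```bash
mkdir -p pics; python3 - <<'E'
from station import r
import cv2,numpy as np,pickle
for n in ["scene","top","wrist"]:
    s=r.snapshot(n); pickle.dump(s,open(f"{n}0.pkl","wb"))
    cv2.imwrite(f"pics/{n}0.png",cv2.resize(s["frame"][:,:,::-1],(800,600),interpolation=cv2.INTER_CUBIC))
    print(n,s["fx"],s["cx"],s["cy"],np.round(s["R"],3).tolist(),np.round(s["t"],3))
s=r.sense();print(s["clock"],s["opening"],s["orientation"],s["contact_force"])
E
```

```text
scene 482.64500576079246 259.9333684487774 185.54240312362964 [[-0.21, 0.978, 0.011], [0.715, 0.161, -0.68], [-0.667, -0.135, -0.733]] [ 0.122 -0.313  1.456]
top 368.8013415102835 256.77079147839726 195.53691825306777 [[0.026, -1.0, 0.015], [-0.989, -0.028, -0.145], [0.145, -0.011, -0.989]] [-0.021  0.545  0.773]
wrist 297.3186396354542 255.60607050599313 195.59746539027662 [[0.234, -0.972, -0.002], [-0.927, -0.224, 0.3], [-0.292, -0.069, -0.954]] [-0.598 -0.036  0.393]
0.15 0.08784634246177234 [-1.79912626e+02 -3.08446454e-03  1.35675643e+01] [-0.00338315 -0.05422798 -0.6833097 ]
```

View pics/scene0.png

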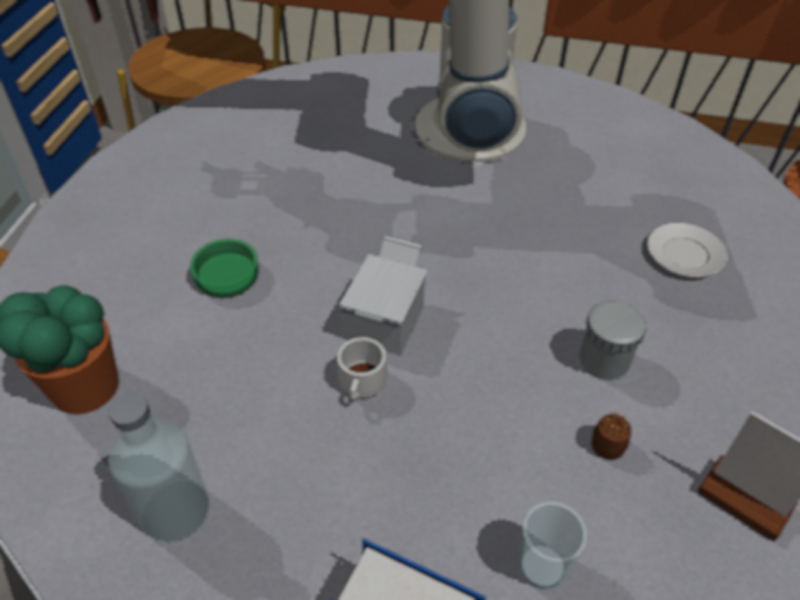

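View pics/top0.png

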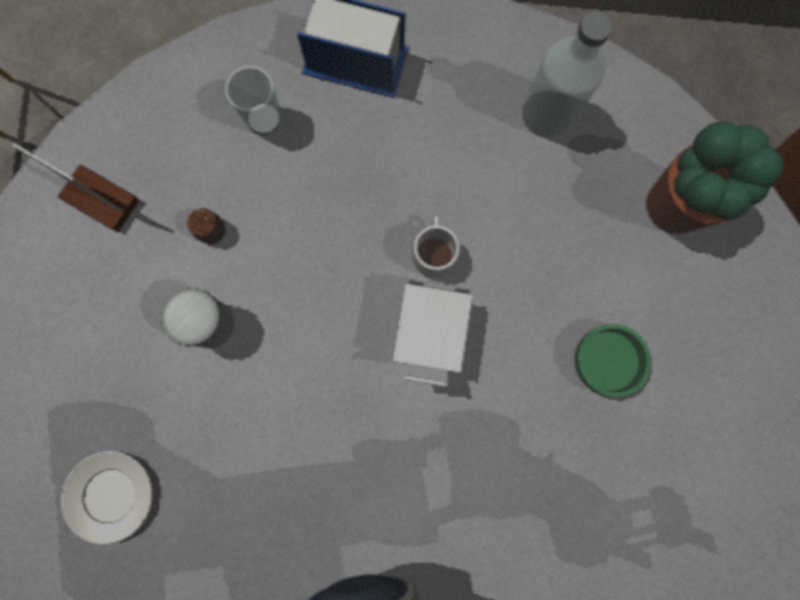

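View pics/wrist0.png

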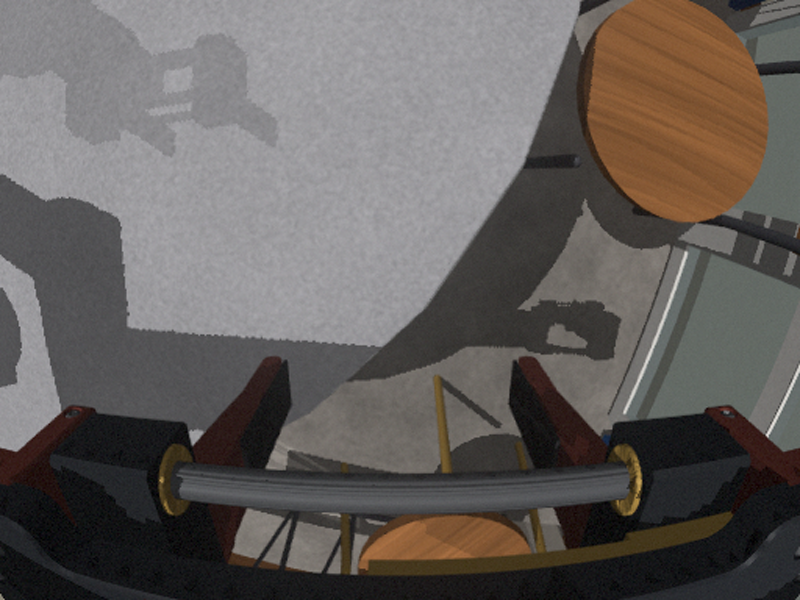

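```bash
python3 - <<'E'
import cv2,pickle
for n,(x0,y0,x1,y1) in {"top":(225,130,325,255),"scene":(195,145,295,270)}.items():
    f=pickle.load(open(f"{n}0.pkl","rb"))["frame"][y0:y1,x0:x1,::-1]
    f=cv2.resize(f,None,fx=4.8,fy=4.8,interpolation=cv2.INTER_CUBIC)
    for i in range(0,100,10): cv2.putText(f,str(x0+i),(int(i*4.8),8),0,.3,(0,255,255));cv2.line(f,(int((i+.5)*4.8),10),(int((i+.5)*4.8),14),(0,255,255))
    for i in range(0,125,10): cv2.putText(f,str(y0+i),(0,int((i+.5)*4.8)+4),0,.3,(0,255,255))
    cv2.imwrite(f"pics/{n}0c.png",f)
E
```

```text
(no output)
```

View pics/top0c.png

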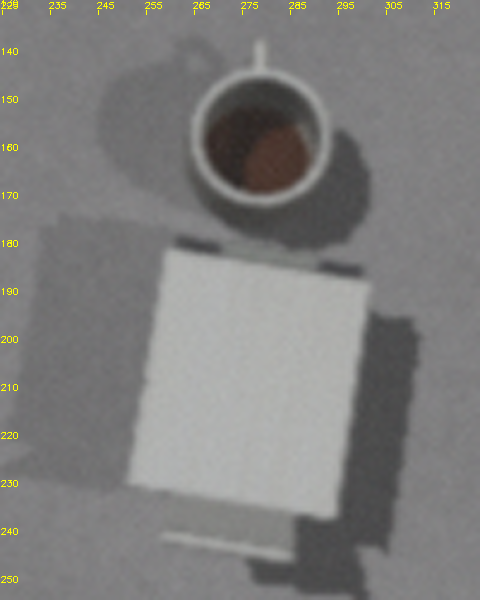

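View pics/scene0c.png

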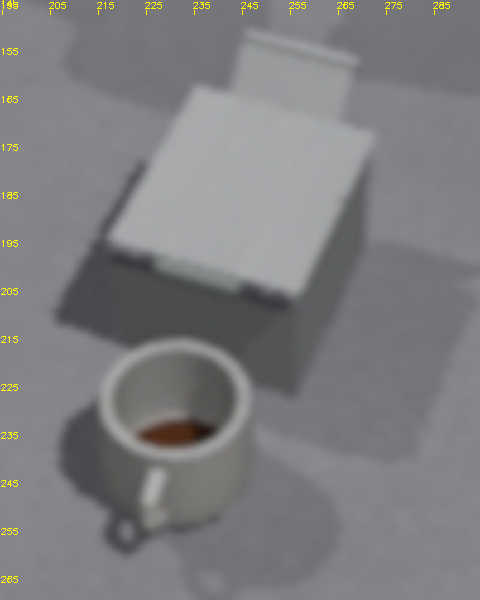

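```bash
cat > h.py <<'E'
import numpy as np,pickle
def ray(n,u,v,z,s=None):
    s=s or pickle.load(open(f"{n}0.pkl","rb"))
    R=np.array(s["R"]);t=np.array(s["t"]);c=-R.T@t
    d=R.T@np.array([(u-s["cx"])/s["fx"],(v-s["cy"])/s["fy"],1])
    return np.round(c+d*(z-c[2])/d[2],4)
def proj(n,X,s=None):
    s=s or pickle.load(open(f"{n}0.pkl","rb"))
    p=np.array(s["R"])@X+s["t"]; return s["cx"]+s["fx"]*p[0]/p[2],s["cy"]+s["fy"]*p[1]/p[2]
E
python3 - <<'E'
from h import *
P=lambda n,x,y,z:print(ray(n,{"top":225,"scene":195}[n]+x/4.8-.5,{"top":130,"scene":145}[n]+y/4.8-.5,z))
for a in [(165,250),(370,284),(128,485),(336,517)]:P("top",*a,.073)
for a in [(163,537),(292,557)]:P("top",*a,.097)
print("scene")
for a in [(108,243),(297,300),(195,87),(375,133)]:P("scene",*a,.073)
for a in [(247,33),(357,60)]:P("scene",*a,.097)
print("cup");P("top",262,137,.058);P("scene",175,398,.058);P("top",260,40,.045)
print("others")
k=1.5625
for u,v,z in [(192,317,.089),(205,222,.062),(614,360,.034),(107,497,.02),(262,118,0),(345,70,0.0),(545,115,0)]:print(ray("top",u/k,v/k,z))
for u,v,z in [(616,322,.089),(612,428,.06),(225,262,.034)]:print(ray("scene",u/k,v/k,z))
E
```

```text
[ 0.5709 -0.0094  0.073 ]
[ 0.5582 -0.1004  0.073 ]
[0.4667 0.0041 0.073 ]
[ 0.4553 -0.0865  0.073 ]
[ 0.4442 -0.0112  0.097 ]
[ 0.4373 -0.0655  0.097 ]
scene
[ 0.5593 -0.1     0.073 ]
[ 0.5735 -0.0098  0.073 ]
[ 0.4534 -0.0863  0.073 ]
[0.4647 0.0039 0.073 ]
[ 0.436  -0.0645  0.097 ]
[ 0.4426 -0.0098  0.097 ]
cup
[ 0.6274 -0.0525  0.058 ]
[ 0.6268 -0.052   0.058 ]
[ 0.6772 -0.0517  0.045 ]
others
[0.5155 0.269  0.089 ]
[0.6525 0.271  0.062 ]
[ 0.4774 -0.3081  0.034 ]
[0.2723 0.3896 0.02  ]
[0.8391 0.2169 0.    ]
[0.9235 0.0917 0.    ]
[ 0.8587 -0.2233 -0.    ]
[0.5213 0.2729 0.089 ]
[0.6703 0.2777 0.06  ]
[ 0.4797 -0.3048  0.034 ]
```

```bash
cat >> h.py <<'E'
yaw=-7.8
ex=np.array([np.cos(np.radians(yaw)),np.sin(np.radians(yaw)),0]);ey=np.array([-ex[1],ex[0],0]);ez=np.array([0,0,1.])
H=np.array([.5687,-.0557,.071]); C=H-.053*ex; C[2]=0
def tr(x,y,z): return C+x*ex+y*ey+z*ez       # tray frame -> world
def tcp(tip,a): # a: deg below horizontal; tip -> TCP position/orientation
    f=np.cos(np.radians(a))*ex-np.sin(np.radians(a))*ez
    return tip-.182*f,[180,-(90-a),yaw]
def tabpt(th,s=.015,off=0): # point on tab underside s from bend, off outward
    d=np.array([-np.cos(np.radians(50)),np.sin(np.radians(50))]);n=np.array([-d[1],d[0]])
    p=np.array([-.110,.002])+s*d+off*n
    t=np.radians(th);q=np.array([p[0]*np.cos(t)+p[1]*np.sin(t),-p[0]*np.sin(t)+p[1]*np.cos(t)])
    return q
E
python3 - <<'E'
from h import *
from station import r
q=r.sense()["joints"]
for p in [tr(.110,-.062,.182+.012),tr(.11,.065,.194)]: print(np.round(p,3),r.inverse_kinematics(p,[180,0,yaw]))
for a in [0,15,30,40,50,60]:
  for th in [-8,0,30,60,90,110,125]:
    x,z=tabpt(max(th,0));tip=H+x*ex+z*ez - (0.02*ez if th<0 else 0)
    p,o=tcp(tip,a); k=r.inverse_kinematics(p,o); print(a,th,np.round(p,3),None if k is None else np.round(k).tolist())
E
```

```text
[ 0.617 -0.125  0.194] [-1.45420409e+01  1.30620875e+01  8.33656809e+01 -2.54444375e-14
  8.35722316e+01  8.32579591e+01]
[0.634 0.001 0.194] [-2.98713114e+00  1.37615285e+01  8.25551822e+01 -2.54444375e-14
  8.36832893e+01  9.48128689e+01]
0 -8 [ 0.27  -0.015  0.064] None
0 0 [ 0.27  -0.015  0.084] None
0 30 [ 0.292 -0.018  0.143] None
0 60 [ 0.341 -0.024  0.181] None
0 90 [ 0.402 -0.033  0.191] None
0 110 [ 0.441 -0.038  0.179] None
0 125 [ 0.467 -0.042  0.161] None
15 -8 [ 0.276 -0.016  0.112] None
15 0 [ 0.276 -0.016  0.132] None
15 30 [ 0.299 -0.019  0.19 ] None
15 60 [ 0.347 -0.025  0.228] None
15 90 [ 0.408 -0.034  0.238] None
15 110 [ 0.448 -0.039  0.226] [-10.0, -44.0, 140.0, 15.0, 9.0, 75.0]
15 125 [ 0.473 -0.043  0.208] [-10.0, -35.0, 137.0, 35.0, 4.0, 55.0]
30 -8 [ 0.294 -0.018  0.155] None
30 0 [ 0.294 -0.018  0.175] None
30 30 [ 0.317 -0.021  0.234] None
30 60 [ 0.365 -0.028  0.272] None
30 90 [ 0.426 -0.036  0.282] None
30 110 [ 0.466 -0.042  0.27 ] [-10.0, -40.0, 129.0, 4.0, 31.0, 86.0]
30 125 [ 0.491 -0.045  0.252] [-10.0, -33.0, 127.0, 4.0, 26.0, 86.0]
40 -8 [ 0.312
[... 407 characters left out ...]
7 -0.027  0.282] None
50 60 [ 0.405 -0.033  0.321] [-10.0, -46.0, 123.0, 2.0, 63.0, 87.0]
50 90 [ 0.466 -0.042  0.33 ] [-10.0, -34.0, 115.0, 1.0, 59.0, 88.0]
50 110 [ 0.506 -0.047  0.318] [-10.0, -26.0, 111.0, 1.0, 55.0, 88.0]
50 125 [ 0.532 -0.051  0.301] [-9.0, -21.0, 109.0, 1.0, 52.0, 88.0]
60 -8 [ 0.36  -0.027  0.222] None
60 0 [ 0.36  -0.027  0.242] None
60 30 [ 0.383 -0.03   0.3  ] [-10.0, -46.0, 123.0, 1.0, 73.0, 88.0]
60 60 [ 0.431 -0.037  0.339] [-10.0, -36.0, 114.0, 1.0, 72.0, 88.0]
60 90 [ 0.492 -0.045  0.348] [-9.0, -25.0, 105.0, 1.0, 70.0, 88.0]
60 110 [ 0.532 -0.051  0.336] [-9.0, -18.0, 101.0, 1.0, 67.0, 88.0]
60 125 [ 0.557 -0.054  0.319] [-9.0, -14.0, 100.0, 1.0, 64.0, 88.0]
```

```bash
cat >> h.py <<'E'
from scipy.spatial.transform import Rotation as Ro
def ori(phi,b,rho=0):
    return (Ro.from_euler('xyz',[180,-(90-b),yaw+phi],degrees=True)*Ro.from_euler('z',rho,degrees=True)).as_euler('xyz',degrees=True).tolist()
def tcp2(tip,phi,b,rho=0):
    o=ori(phi,b,rho); f=Ro.from_euler('xyz',o,degrees=True).as_matrix()[:,2]
    return tip-.182*f,o
E
python3 - <<'E'
from h import *
from station import r
for phi in [45,60,75,90]:
 for b in [0,15,25,35,45]:
  for rho in [0,180]:
   out=[]
   for th in [-8,0,30,60,90,110,125]:
    x,z=tabpt(max(th,0),.015,.01);tip=H+x*ex+z*ez+.01*ey - (0.02*ez if th<0 else 0)
    p,o=tcp2(tip,phi,b,rho); k=r.inverse_kinematics(p,o); out.append(k)
   n=sum(k is not None for k in out)
   print(phi,b,rho,n,[np.round(k).astype(int).tolist() for k in (out[0],out[3],out[-1]) if k is not None])
E
```

```text
45 0 0 6 [[-62, -4, 140, 83, 96, -47], [-52, -20, 135, 90, 90, -25], [-40, 2, 117, 96, 79, -30]]
45 0 180 3 [[-62, -4, 140, 83, 96, 133], [-40, 2, 117, 96, 79, 150]]
45 15 0 5 [[-50, -30, 131, 76, 85, -10], [-39, -6, 115, 80, 72, -15]]
45 15 180 0 []
45 25 0 5 [[-47, -33, 127, 65, 83, -1], [-36, -10, 111, 67, 70, -4]]
45 25 180 0 []
45 35 0 7 [[-50, -41, 140, 56, 82, -5], [-42, -34, 122, 54, 82, 8], [-33, -11, 106, 55, 70, 7]]
45 35 180 0 []
45 45 0 7 [[-42, -42, 135, 45, 80, 5], [-36, -32, 117, 43, 82, 16], [-28, -10, 101, 43, 72, 17]]
45 45 180 0 []
60 0 0 7 [[-58, 9, 127, 75, 104, -47], [-51, -3, 120, 84, 102, -28], [-41, 15, 103, 88, 93, -28]]
60 0 180 3 [[-58, 9, 127, 75, 104, 133]]
60 15 0 7 [[-56, -7, 129, 67, 97, -36], [-49, -12, 118, 72, 97, -18], [-40, 7, 101, 75, 87, -18]]
60 15 180 2 [[-56, -7, 129, 67, 97, 144]]
60 25 0 7 [[-53, -16, 129, 61, 93, -28], [-47, -17, 116, 64, 94, -12], [-38, 3, 99, 66, 85, -11]]
60 25 180 0 []
60 35 0 7 [[-49, -23, 128, 54, 90, -19], [-43, -20, 112, 55, 92, -5], [-34, 1, 96, 55, 84, -3]]
60 35 180 0 []
60 45 0 7 [[-43, -27, 126, 45, 87, -10]
[... 910 characters left out ...]
, 151]]
90 15 0 7 [[-46, 16, 104, 55, 113, -43], [-42, 13, 93, 64, 117, -27], [-36, 31, 71, 68, 113, -21]]
90 15 180 3 [[-46, 16, 104, 55, 113, 137]]
90 25 0 7 [[-44, 9, 106, 50, 108, -39], [-40, 8, 92, 57, 114, -25], [-34, 27, 71, 60, 110, -19]]
90 25 180 3 [[-44, 9, 106, 50, 108, 141]]
90 35 0 7 [[-41, 2, 107, 45, 104, -36], [-38, 4, 91, 50, 111, -22], [-32, 23, 70, 52, 108, -17]]
90 35 180 2 [[-41, 2, 107, 45, 104, 144]]
90 45 0 7 [[-38, -4, 108, 39, 100, -31], [-34, 0, 91, 42, 108, -19], [-29, 19, 70, 43, 105, -15]]
90 45 180 2 [[-38, -4, 108, 39, 100, 149]]<stdin>:9: UserWarning: Gimbal lock detected. Setting third angle to zero since it is not possible to uniquely determine all angles.
```

```bash
python3 - <<'E'
from h import *
from station import r
import cv2
o=[180,0,yaw]
r.grab(5); print("open",r.sense()["opening"],r.sense()["clock"])
r.reach(tr(.112,-.066,.33),o)
r.servo_line(tr(.112,-.066,.195),speed=.15)
print(r.sense()["contact_force"],r.sense()["clock"])
r.servo_line(tr(.112,.005,.195),speed=.06)
print(r.sense()["contact_force"],r.sense()["clock"])
for n in ["top","scene"]:
    s=r.snapshot(n);pickle.dump(s,open(f"{n}1.pkl","wb"))
    x0,y0,x1,y1=(190,110,340,230) if n=="top" else (190,140,340,260)
    cv2.imwrite(f"pics/{n}1.png",cv2.resize(s["frame"][y0:y1,x0:x1,::-1],None,fx=5,fy=5,interpolation=cv2.INTER_CUBIC))
E
```

```text
open 0.000517264025982873 1.4917
[-0.48726429  0.00664784 -0.83051863] 4.9
[-0.43779101  1.08923283 -0.23384246] 6.2333
```

View pics/top1.png

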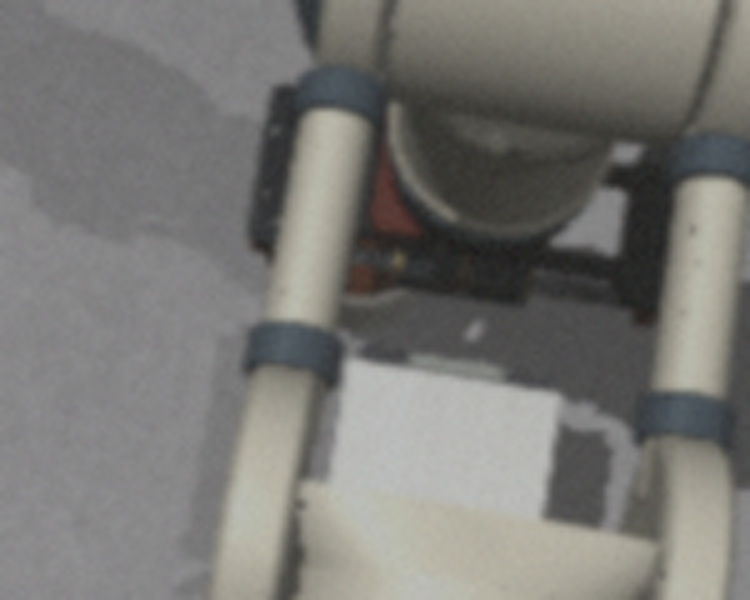

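View pics/scene1.png

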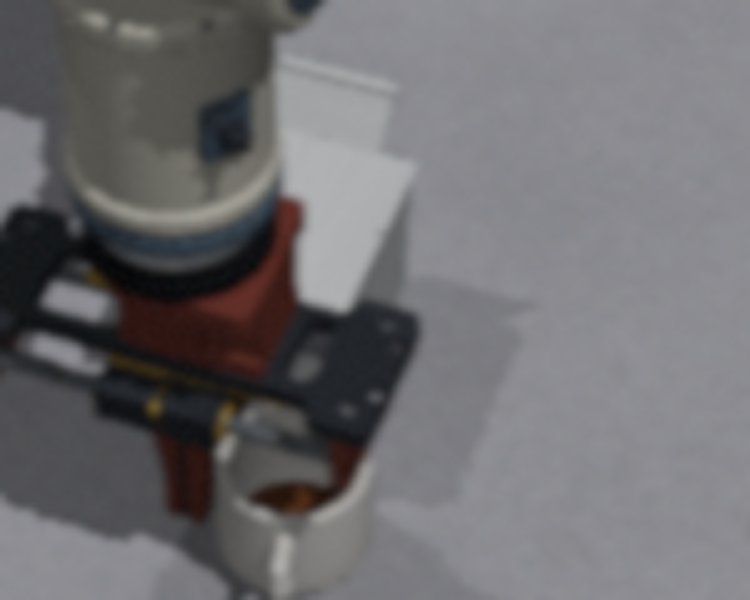

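```bash
python3 - <<'E'
from h import *
from station import r
import cv2
p=ray("scene",190+293/5-.5,140+487/5-.5,.058);d=p-C;print("cup mid",d@ex,d@ey)
r.servo_line(tr(.112,.068,.195),speed=.06)
print(r.sense()["contact_force"],r.sense()["clock"])
r.servo_line(tr(.112,.045,.195),speed=.1)
r.servo_line(tr(.112,-.02,.34),speed=.2)
r.reach(*tcp2(tr(-.1,-.22,.16),80,20))
print(r.sense()["clock"],r.sense()["contact_force"])
for n in ["top","scene"]:
    s=r.snapshot(n);pickle.dump(s,open(f"{n}2.pkl","wb"))
    x0,y0,x1,y1=(190,110,340,230) if n=="top" else (190,140,340,260)
    cv2.imwrite(f"pics/{n}2.png",cv2.resize(s["frame"][y0:y1,x0:x1,::-1],None,fx=5,fy=5,interpolation=cv2.INTER_CUBIC))
cv2.imwrite("pics/full2.png",s["frame"][:,:,::-1])
E
```

```text
cup mid 0.12054200457587182 0.05366300045536891
[ 0.48692554 -0.37785402 -0.04953768] 7.5333
10.725 [-0.23463589 -0.10890428  0.05178879]
```

View pics/top2.png

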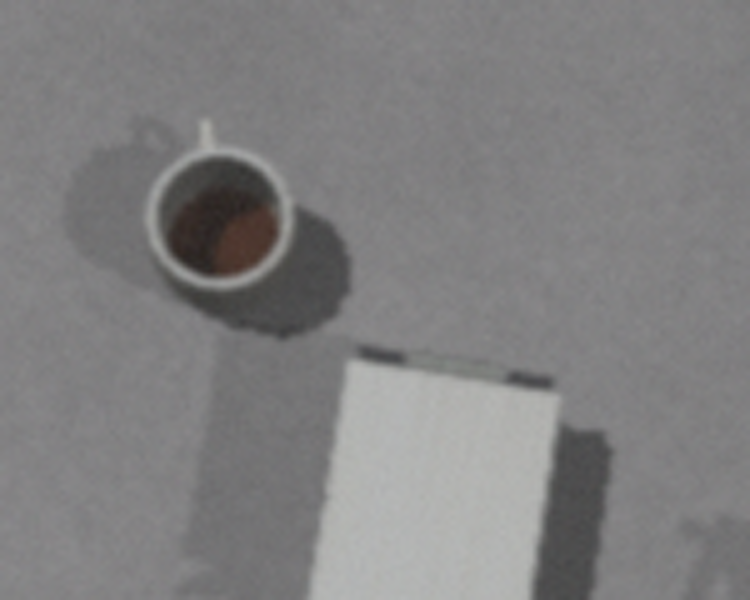

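View pics/scene2.png

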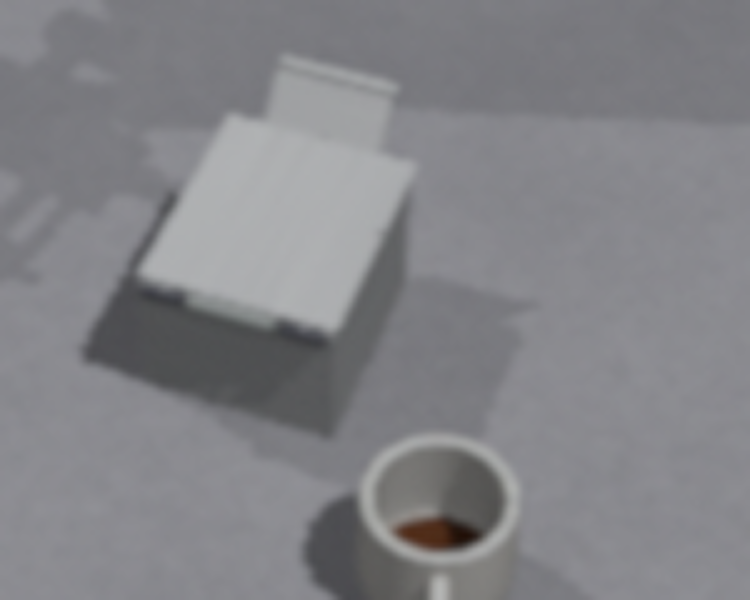

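View pics/full2.png

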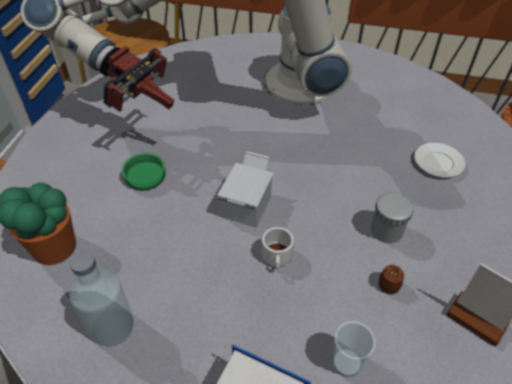

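```bash
cat >> h.py <<'E'
PH,B=80,20
F=Ro.from_euler('xyz',ori(PH,B),degrees=True).as_matrix()[:,2]
def bar(th,dx=0,dz=0,dy=0,s=.017):
    x,z=tabpt(th,s)
    Q=H+(x-.0135+dx)*ex+(z-.010*np.clip((40-th)/20,-1,1)+dz)*ez+(-.024+dy)*ey
    return Q+.026*F-.182*F
E
python3 - <<'E'
from h import *
from station import r
import cv2
s=pickle.load(open("top2.pkl","rb"));p=ray("top",233.5,153.3,.058,s);d=p-C;print("cup",p,d@ex,d@ey)
s=pickle.load(open("scene2.pkl","rb"));p=ray("scene",190+439/5-.5,140+497/5-.5,.058,s);d=p-C;print("cup",p,d@ex,d@ey)
for pos in [bar(0,-.02,-.006,-.08),bar(0,-.02,-.006),bar(0,-.004,-.004)]:
    r.servo_line(pos,speed=.12)
print(r.sense()["clock"],r.sense()["contact_force"])
for n in ["top","scene"]:
    s=r.snapshot(n);pickle.dump(s,open(f"{n}3.pkl","wb"))
    x0,y0,x1,y1=(220,160,340,260) if n=="top" else (190,130,310,230)
    cv2.imwrite(f"pics/{n}3.png",cv2.resize(s["frame"][y0:y1,x0:x1,::-1],None,fx=6,fy=6,interpolation=cv2.INTER_CUBIC))
E
```

```text
cup [0.6351 0.0476 0.058 ] 0.10476623797484026 0.11135576593033794
cup [0.6348 0.0474 0.058 ] 0.10449615673718574 0.11111690169051336
13.5 [0.58465492 0.12276283 0.34816126]
```

View pics/top3.png

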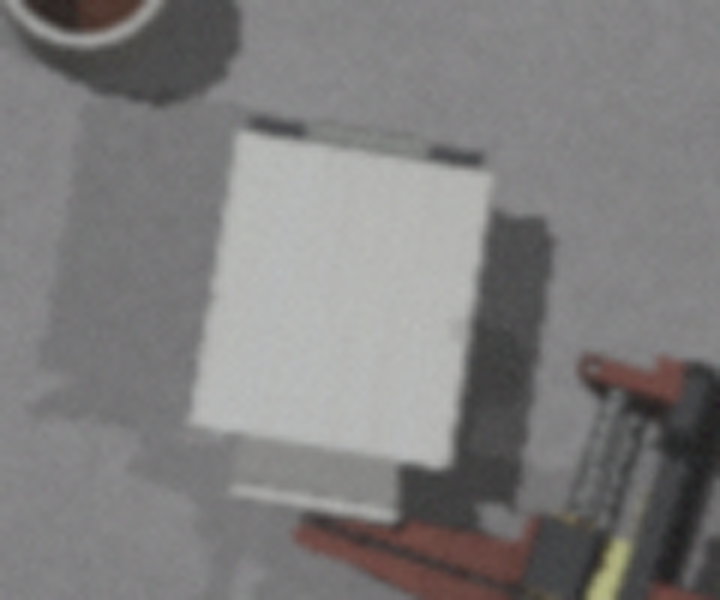

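View pics/scene3.png

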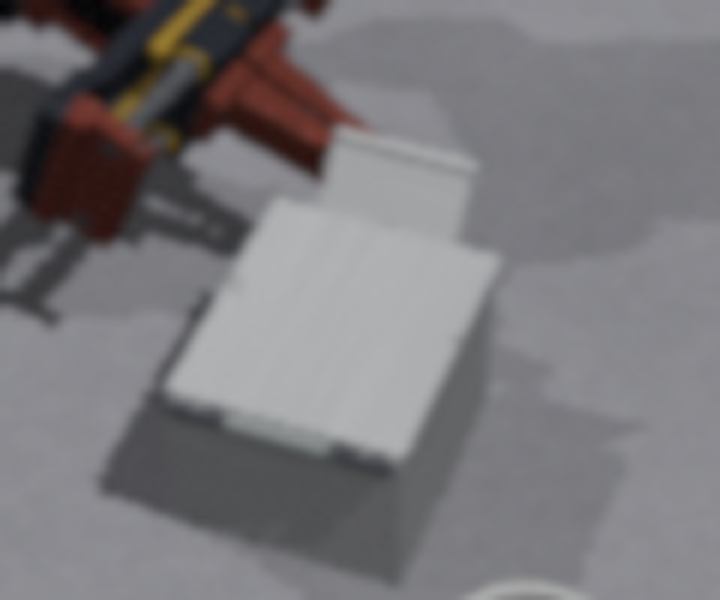

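```bash
python3 - <<'E'
from h import *
from station import r
import cv2
r.servo_line(bar(0,-.004,-.006,.008),speed=.1)
r.servo_line(bar(0,.010,-.004,.008),speed=.05)
print(r.sense()["clock"],r.sense()["contact_force"])
for n in ["top","scene"]:
    s=r.snapshot(n);pickle.dump(s,open(f"{n}4.pkl","wb"))
    x0,y0,x1,y1=(220,160,340,260) if n=="top" else (190,130,310,230)
    cv2.imwrite(f"pics/{n}4.png",cv2.resize(s["frame"][y0:y1,x0:x1,::-1],None,fx=6,fy=6,interpolation=cv2.INTER_CUBIC))
E
```

```text
14.2833 [-1.30597346  0.09086244 -1.22193296]
```

View pics/top4.png

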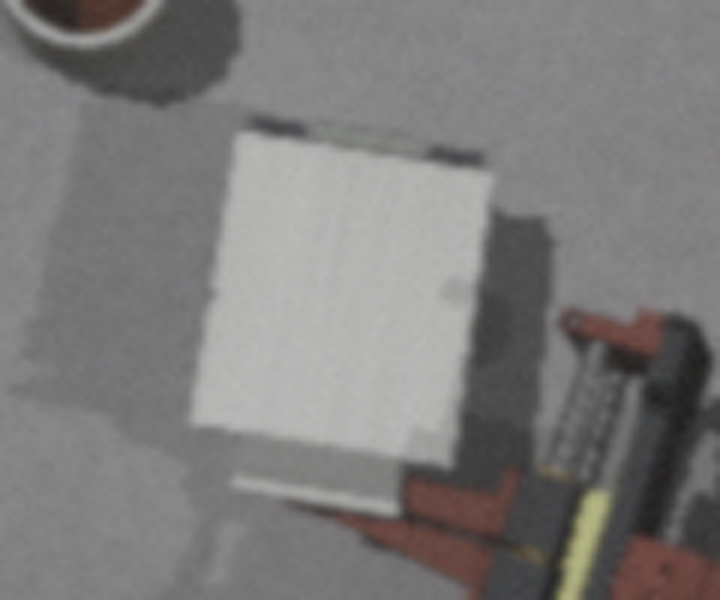

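View pics/scene4.png

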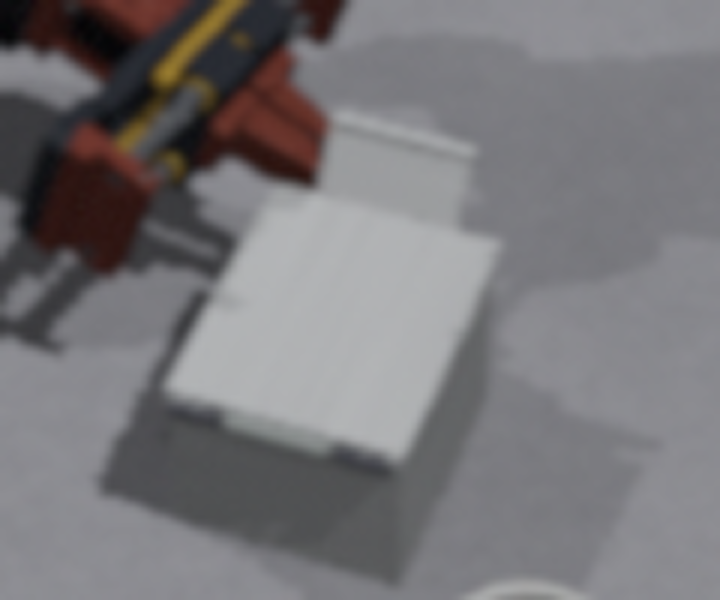

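```bash
python3 - <<'E'
from h import *
from station import r
import cv2
for th in [10,20,30,40,50,60]:
    r.servo_line(bar(th,.008,-.002,.008),speed=.08); print(th,np.round(r.sense()["contact_force"],2))
print(r.sense()["clock"])
for n in ["top","scene"]:
    s=r.snapshot(n);pickle.dump(s,open(f"{n}5.pkl","wb"))
    x0,y0,x1,y1=(220,140,340,240) if n=="top" else (190,110,310,210)
    cv2.imwrite(f"pics/{n}5.png",cv2.resize(s["frame"][y0:y1,x0:x1,::-1],None,fx=6,fy=6,interpolation=cv2.INTER_CUBIC))
E
```

```text
10 [-1.94 -0.91 -0.65]
20 [-0.82 -0.41 -0.42]
30 [-2.5  -0.85 -0.04]
40 [-1.6  -0.25  1.27]
50 [-1.7   0.78  0.57]
60 [-1.25  0.28  0.16]
17.075
```

View pics/top5.png

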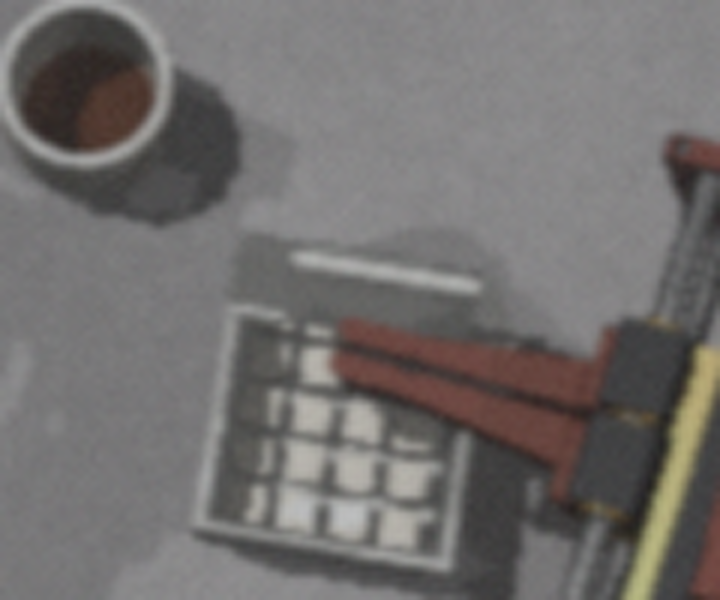

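View pics/scene5.png

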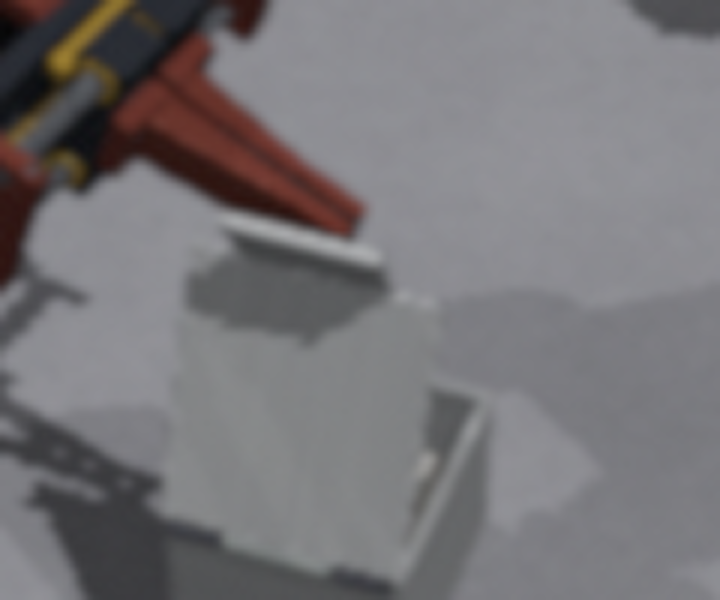

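```bash
python3 - <<'E'
from h import *
from station import r
import cv2
for th in [75,90,105]:
    r.servo_line(bar(th,.008,-.006,.008),speed=.1); print(th,np.round(r.sense()["contact_force"],2))
print(r.sense()["clock"])
for n in ["top","scene"]:
    s=r.snapshot(n)
    x0,y0,x1,y1=(220,120,340,220) if n=="top" else (190,130,310,230)
    cv2.imwrite(f"pics/{n}6.png",cv2.resize(s["frame"][y0:y1,x0:x1,::-1],None,fx=6,fy=6,interpolation=cv2.INTER_CUBIC))
E
```

```text
75 [ 0.09  0.6  -0.04]
90 [-0.09  0.28  0.14]
105 [ 0.49  0.56 -0.43]
18.5667
```

View pics/top6.png

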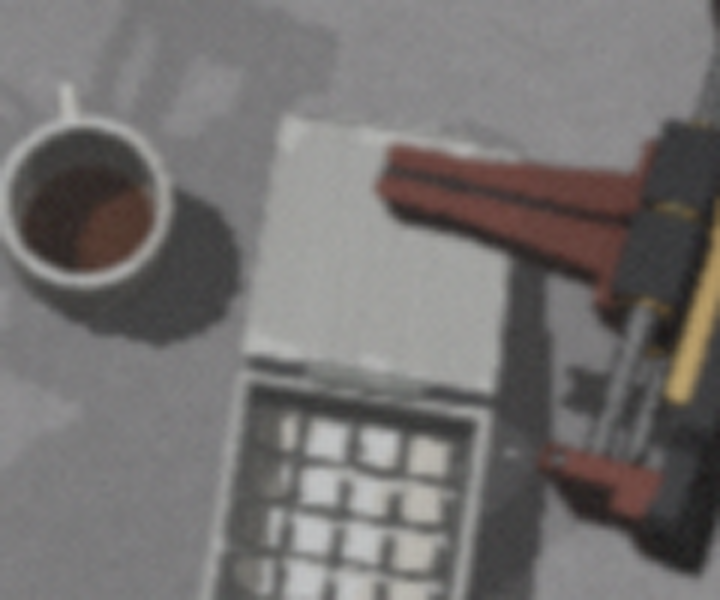

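View pics/scene6.png

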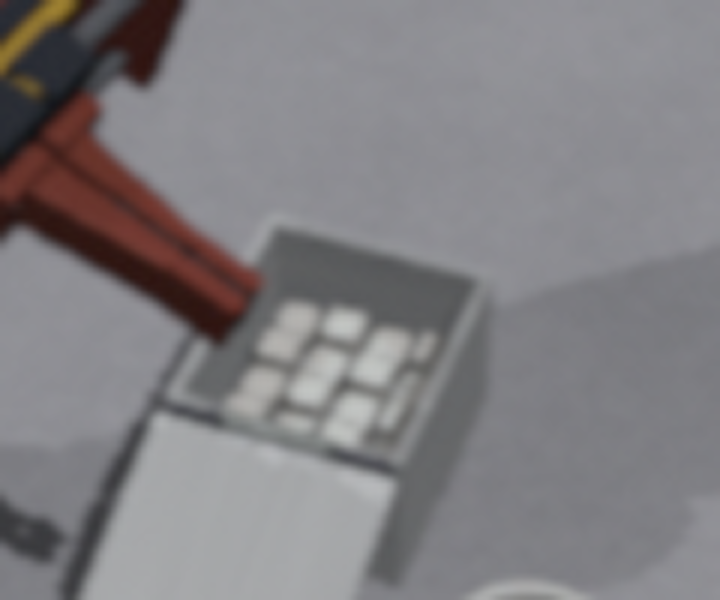

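The flap has fallen open behind the tray. I'll withdraw the hand up and to the right, then check.

```bash
python3 - <<'E'
from h import *
from station import r
import cv2
p=bar(105,.008,-.006,.008)
r.servo_line(p-.05*ex+.02*ez-.10*ey,speed=.15)
r.servo_line(p-.15*ex+.1*ez-.18*ey,speed=.15)
r.wait(1.5)
print(r.sense()["clock"],r.sense()["contact_force"])
for n in ["top","scene"]:
    s=r.snapshot(n);pickle.dump(s,open(f"{n}7.pkl","wb"))
    cv2.imwrite(f"pics/{n}7.png",cv2.resize(s["frame"][:,:,::-1],(800,600),interpolation=cv2.INTER_CUBIC))
E
```

```text
22.2333 [0.68129847 0.12718367 0.41847019]
```

View pics/top7.png

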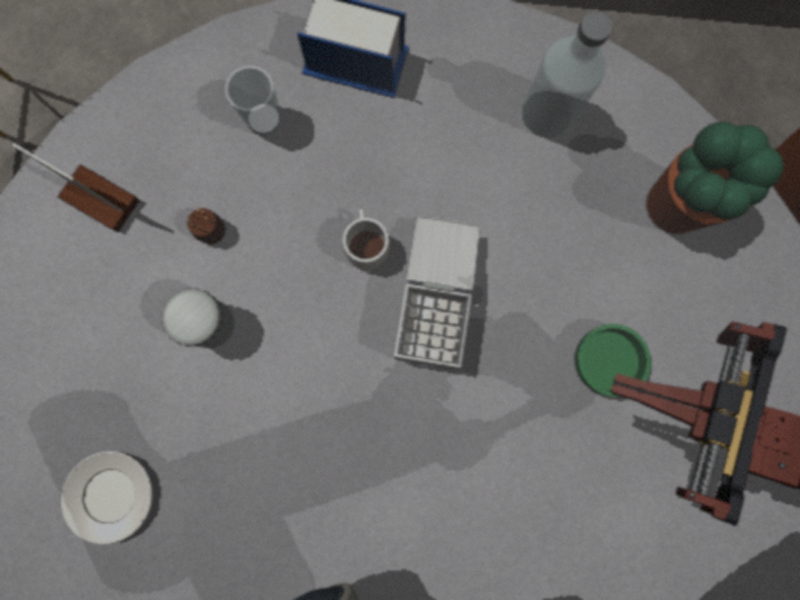

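View pics/scene7.png

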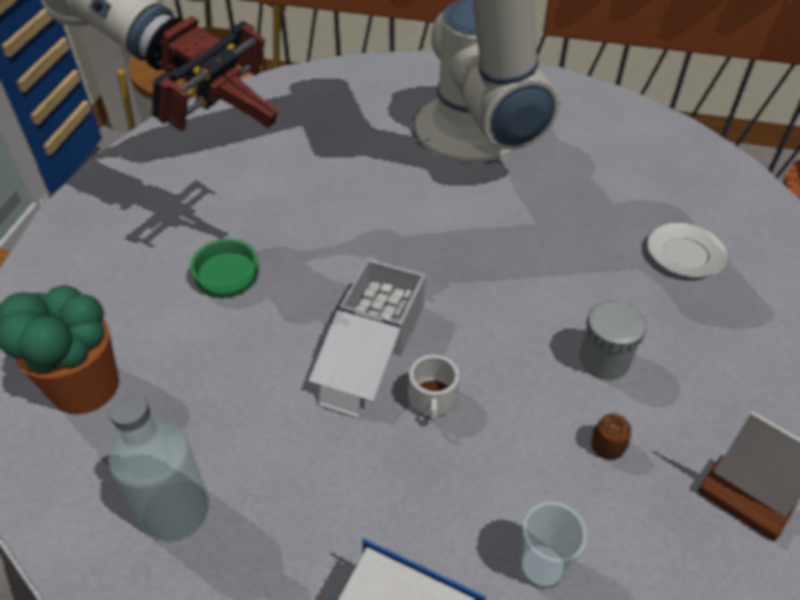

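The final pictures show the flap hanging open behind the tray (top view about (443,255)). The cup stands upright beside it at (366,241). The ashtray (614,360), tin (192,317) and pot (205,224) are unmoved, and the hand is clear.

```bash
python3 - <<'E'
from h import *
s=pickle.load(open("top7.pkl","rb"));k=1.5625
d=ray("top",366/k-.3,241/k-.3,.058,s)-C;print(d@ex,d@ey)
from station import r
r.hand_in()
E
```

```text
0.10341583178656746 0.11016144473121504
the job is handed in; nothing more can be done
```

The sugar tray is open: the flap went past upright, fell back on its hinge and hangs behind the tray. I handed the job in after about 22 s of robot time, well under the 61 s limit.

- **Cup:** I pushed it sideways along the table with the closed fingers. It stands upright with its axis 110 mm to the left of the tray's centre line, where 85 mm was needed. After the flap came down it measured within about 1 mm of where I had left it, so the flap did not hit it.
- **Flap:** The fingertip went in under the tab from the right side, because the arm cannot reach it pointing straight ahead. The forces I read stayed below about 3 N. I judged the open angle from the pictures and did not measure it.
- **Rest of the table:** The ashtray, tin and toothpick pot look unmoved in the last pictures, and the hand is clear of everything.
- **Odd reading:** Halfway through the push, one picture put the cup about 10 mm further back than expected. The hand was partly in the way, and two clear views after the push agreed with each other to within 1 mm.

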